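# Hold a railing finial centred in its post for tacking

## Task

By its black handle, wind the red handwheel one full turn anticlockwise (seen from above), as far as its stop, so that the yellow cover plate slides off the hole in the post; do not push the cover itself. Then lift the blue-grey finial with the yellow band out of the rack and lower its stem into the hole without touching the post, until the yellow band is at the hole's rim. Finish while holding it there, still, upright and centred with an even gap all round, ready for tack welding; leave the other things on the table alone.

Things in the scene. Friction and masses are not known exactly. Their poses are not given: they have to be found in the camera images.
- fixture: Fixed bench clamp with the railing post. Origin: on the table under the centre of the post's hole; z up, y from the post towards the handwheel. Base plate 100 (x) by 320 (y) by 12 mm, from y = -65 to +255 mm. Post: upright rust-brown square steel bar, 64 x 64 mm, 90 mm tall, with a round 26 mm hole straight down its middle to the base.
- hole_mouth (a point): Centre of the upper rim of the post's hole, 90 mm above the table; the hole (26 mm, vertical) goes down from here. z up.
- wheel_centre (a point): Centre of the red handwheel, on its upright axis, level with the rim, 120 mm above the table and 140 mm from the hole's axis. Rim: 100 mm across its centre line, 10 mm thick.
- handle_mid (a point): Mid-height of the wheel's upright black crank handle: a 22 mm thick, 45 mm tall round handle, spanning 130 to 175 mm above the table, 50 mm from the wheel's axis; this point is 152.5 mm above the table. It spins freely on its stud, so a gripper that holds it need not turn as it goes round.
- wheel (a joint): Turn of the handwheel, rad: 0 at the start (cover shut, handle on the side away from the post), grows anticlockwise seen from above, to a stop at 6.283 (one full turn, cover fully open). About 2 N at the handle turns it; it stays where it is left.
- cover_top (a point): Middle of the top face of the yellow cover plate; over the hole while shut.
- cover: Yellow cover plate, 46 x 46 x 5 mm, over the hole at the start, its top 96 mm above the table; origin 6 mm below its top face. A rack-and-pinion links it to the wheel: each radian of turn slides it 10 mm towards the wheel (63 mm for the full turn, leaving the hole well clear).
- rack: Fixed plywood rack, origin on the table under its middle. Its shelf is 70 (x) by 180 (y) by 10 mm, top 120 mm above the table, with two 21 mm through holes at y = -50 and +50 mm in which two finials hang by their collars, either way round.
- finial: Blue-grey iron finial with a yellow band, 0.4 kg, 160 mm long, upright. Origin: centre of the stem's lower tip; z up. Stem 14 mm thick, 100 mm long; band 45 to 65 mm above the tip; collar 36 mm across at 100 to 110 mm; above it the grip, a 26 mm cylinder from 110 to 150 mm, rounded over to 160 mm. It hangs by its collar on the rack's shelf, tip 20 mm above the table.
- band_mid (a point): Middle of the yellow band, on the finial's axis, 55 mm above the tip.
- grip_mid (a point): Where to grip the finial, on its axis, 132 mm above the tip.
- old_finial: Rusty brown finial with a ball top (34 mm ball, no band), same stem and collar; its top is 172 mm above the table, hanging in the rack's other hole. Bystander. Origin: stem tip.
- hammer: Hammer lying beyond the fixture. Bystander.
- tape: Black roll of tape, 96 mm across, 45 mm high, lying flat beyond the handwheel. Bystander.
- offcut: Dark steel round offcut, 36 mm across, 50 mm tall, standing. Bystander.
- collar: Rust-brown ring, 64 mm across, 20 mm high. Bystander.
- wrench: Wrench lying beyond the rack. Bystander.
- baluster_cap: Grey turned cap, 60 mm across, 58 mm high, standing. Bystander.

How it is judged:
By the outcome, as a careful person would: the job done as asked, in the order asked, and still so for the second after the job is handed in, while the arm keeps its last pose, push and grip.
It also fails if it takes over 72 s, if anything falls off the work surface, if the arm or the gripper's body presses on something with over 40 N, if the wrist force passes 120 N, or if a joint passes its speed limit or range.

## Robot

A 6-joint arm with a two-finger parallel gripper is mounted at the origin on the work surface. World frame = base frame: x ahead of the robot, y to its left, z up, the work surface at z = 0. Lengths are in m, angles in rad, forces in N, time in s.
With the tool pointing down it reaches from about 0.275 to 0.825 m from the base axis. Payload 4.9 kg.
Tool frame: the origin (TCP) lies on the centre line of the jaws, within the pads' length; the fingertips stand 17 mm ahead of it and the grasp point (between the pads) lies 2 mm behind it (ctrl.tcp_to_tips is the distance from the TCP to the fingertips, in m); z points along the fingers, y is the line along which they close (so a half turn about z gives the same grasp; the last joint's range is limited). The gripper opens to 85 mm and grips with 20 to 120 N. Pads are 22 mm wide; open, the fingers measure 114 mm over their backs; the gripper's body (76 mm by 85 mm) begins 54 mm behind the grasp point. The pads swing forward as they close: fully open they stand 13 mm farther back than shut.
Start: joints at [1.168, 0.326, -0.193, 1.052, 0, 1.437], TCP at [0.146, 0.53, 0.248] pointing down, gripper open.
Joint ranges: [-2.65, 2.65], [-0.97, 1.79], [-1.3, 1.35], [-1.93, 2.1], [-1.47, 1.37], [-3.14, 3.14]. Speed limits (rad/s): [2.57, 2.57, 3.14, 3.14, 3.14, 3.14].

## Interface

Orientations are given as a rotation vector (axis times angle).
In Python, from cell import ctrl, viewer, read_clock, read_q, read_joint_velocities, read_tau, read_position, read_eef_rot, read_contact_force, read_wrist_torque, read_finger_gap, read_grasp_force gives the robot as it stands (ctrl), with the cameras (viewer) and the readings as plain functions. Calls block until the motion is done:
- ctrl.movep(position, orientation): joint-space move of the TCP to a pose.
- ctrl.move_l(position, velocity=0.15, rot=None, until_force=None): straight line of the TCP; rot=None keeps the orientation; velocity is the mean speed in m/s. With until_force (N) it stops when the force on the tool has changed by that much, and returns True; else False.
- ctrl.set_joints(angles): joint-space move.
- ctrl.let_go() and ctrl.grab(newtons=None): open the fingers fully, or close them until they stop; newtons is the grip in N (None keeps the last).
- ctrl.sleep(seconds).
- ctrl.ik(position, orientation): joint angles nearest the present ones, or None.
- viewer.grab_frame(name): name is "scene" or "top" or "wrist"; returns a dict with "img" (420x560x3 uint8, red, green, blue), "fx", "fy", "cx", "cy" (pixels), "cam_to_world" (4x4, takes a point from camera to world coordinates); the wrist camera has in their place "T_tool_cam" (4x4, takes a point from camera to tool coordinates, whose origin is the TCP and whose axes are the flange's). Camera axes: x right, y down, z forward; pixel columns grow to the right and rows downward; lengths in m; the calibration is good to about 2 mm. A picture is of the moment at which its call begins: read the wrist's pose just before it. There is no depth.
A pose or a line that the arm cannot do raises ctrl.MotionError and nothing moves.
- ctrl.sign_off(): hands the job in; it is judged then, once.
Readings, each from a call of its own:
- read_clock(): time.
- read_q(): joint angles.
- read_joint_velocities(): joint speeds.
- read_tau(): joint torques, N m.
- read_position(): TCP position.
- read_eef_rot(): TCP orientation.
- read_contact_force(): force on the tool from outside, world axes, zero at the start.
- read_wrist_torque(): the same for the moment, N m.
- read_finger_gap(): opening from 0.0 (shut) to 1.0 (fully open).
- read_grasp_force(): force on a finger pad.
Only numpy, scipy, OpenCV 4.12 (cv2) and the standard library are available. Lean on these libraries where they do the work, as an engineer would, in place of code of your own. Each camera call takes 0.05 s, during which the arm holds its last target. There are 200 camera calls.

## Working session

There is one attempt and no reset: what is moved stays moved. The work goes in short steps, each a Python script; the robot and the scene stay as the last script left them, time stands still between calls to the robot, and variables do not carry over. Pictures are saved under pics/ and viewed, at most 10 in all, crops included, and the job is handed in when it is done.

```bash
mkdir -p pics
cat > h.py <<'E'
import numpy as np, cv2
from cell import ctrl, viewer, read_clock, read_q, read_joint_velocities, read_tau, read_position, read_eef_rot, read_contact_force, read_wrist_torque, read_finger_gap, read_grasp_force
from scipy.spatial.transform import Rotation as R
def save(name,f): cv2.imwrite('pics/'+name,cv2.cvtColor(f['img'],cv2.COLOR_RGB2BGR))
def ray(f,u,v,T=None):
    T=np.array(f['cam_to_world']) if T is None else T
    d=T[:3,:3]@np.array([(u-f['cx'])/f['fx'],(v-f['cy'])/f['fy'],1]); return T[:3,3],d/np.linalg.norm(d)
def atz(o,d,z): return o+d*(z-o[2])/d[2]
def tri(rays):
    A=[np.eye(3)-np.outer(d,d) for o,d in rays]; b=[a@o for a,(o,d) in zip(A,rays)]
    p=np.linalg.solve(sum(A),sum(b)); 
    return p,[np.linalg.norm(a@(p-o)) for a,(o,d) in zip(A,rays)]
def proj(f,p,T=None):
    T=np.array(f['cam_to_world']) if T is None else T
    c=np.linalg.inv(T)@np.append(p,1); return f['fx']*c[0]/c[2]+f['cx'],f['fy']*c[1]/c[2]+f['cy']
E
python3 - <<'E'
from h import *
for n in('scene','top'):
    f=viewer.grab_frame(n); save(n+'0.png',f); print(n,f['fx'],f['cx'],f['cy'],np.round(f['cam_to_world'],3).tolist())
print(read_position(),read_eef_rot(),read_clock())
E
```

```text
scene 532.2487279369346 276.2254523773915 207.68474759105248 [[-0.036, 0.603, -0.797, 1.68], [0.999, 0.004, -0.042, 0.078], [-0.022, -0.798, -0.602, 0.946], [0.0, 0.0, 0.0, 1.0]]
top 399.9639497550405 280.5428042724948 207.90180750584753 [[-0.023, -0.99, 0.14, 0.434], [-1.0, 0.022, -0.005, 0.03], [0.002, -0.14, -0.99, 1.154], [0.0, 0.0, 0.0, 1.0]]
[0.14583507 0.52979264 0.24756015] [-4.20848747e-01 -3.11282760e+00  2.44950681e-03] 0.1
```

View pics/scene0.png

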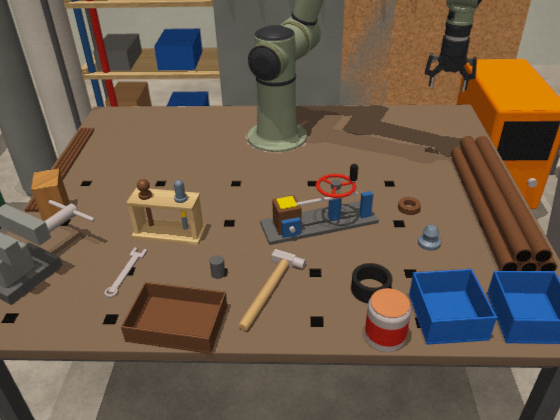

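View pics/top0.png

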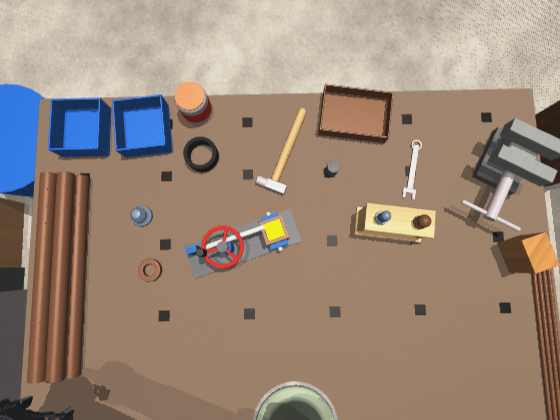

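The scene view shows the cover at (287,203), wheel (336,186), handle (354,172) and finial (180,190). In the top view they are at (274,231), (222,247), (200,253) and (383,216). I'll get coarse positions by triangulation, then take closer wrist views.

Run:
```python
from h import *
fs=viewer.grab_frame('scene'); ft=viewer.grab_frame('top')
for n,a,b in [('cover',(287,203),(274,231)),('wheel',(336,186),(222,247)),('handle',(354,172),(200,253)),('finial',(180,190),(383,216))]:
    p,r=tri([ray(fs,*a),ray(ft,*b)]); print(n,p.round(4),np.round(r,4))
f=viewer.grab_frame('wrist'); print(f['fx'],f['cx'],f['cy'],np.round(f['T_tool_cam'],4).tolist())
a=cv2.resize(fs['img'][150:260,120:390],None,fx=2.9,fy=2.9,interpolation=cv2.INTER_CUBIC)
b=cv2.resize(ft['img'][190:285,180:450],None,fx=2.9,fy=2.9,interpolation=cv2.INTER_CUBIC)
save('m1.png',{'img':np.vstack([a,b])})
```

```text
cover [0.5233 0.0455 0.0873] [0.0016 0.0016]
wheel [0.4827 0.1794 0.1154] [0.0006 0.0006]
handle [0.4674 0.2281 0.1511] [0.0004 0.0004]
finial [ 0.55   -0.2329  0.1485] [0.0007 0.0007]
302.84544068081846 278.2768108250905 205.3178050264641 [[0.0003, -0.9568, -0.2909, 0.0745], [1.0, 0.0003, 0.0002, 0.0009], [-0.0001, -0.2909, 0.9568, -0.1256], [0.0, 0.0, 0.0, 1.0]]
```

View pics/m1.png

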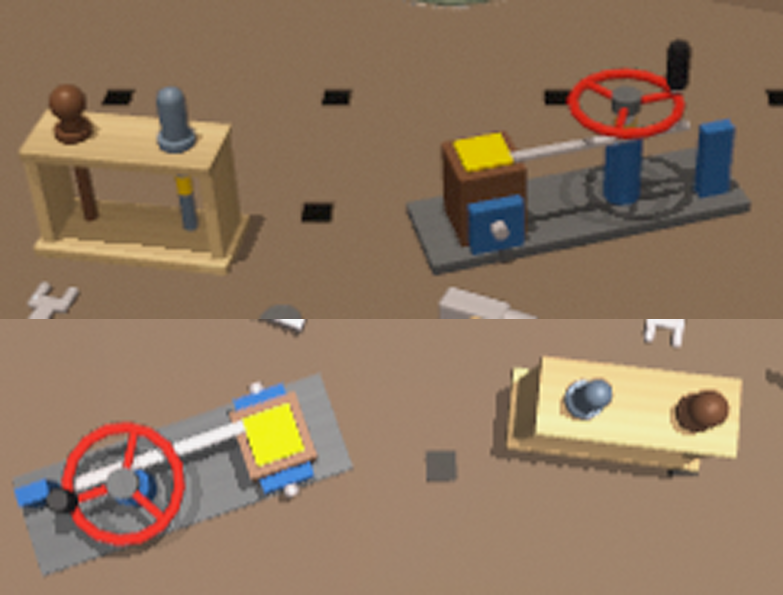

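```bash
cat >> h.py <<'E'
import pickle
DOWN=[0,np.pi,0]
def wrist(name):
    T=np.eye(4); T[:3,3]=read_position(); T[:3,:3]=R.from_rotvec(read_eef_rot()).as_matrix()
    f=viewer.grab_frame('wrist'); f['cam_to_world']=T@np.array(f['T_tool_cam']); save(name+'.png',f); pickle.dump(f,open(name+'.pkl','wb')); return f
E
python3 - <<'E'
from h import *
ctrl.movep([0.49,0.20,0.28],DOWN); print(read_clock(),read_q()); a=wrist('w1')
ctrl.move_l([0.49,0.09,0.28],0.2); b=wrist('w2'); print(read_clock())
save('m2.png',{'img':np.hstack([x['img'] for x in(a,b)])[:, :]})
im=cv2.resize(np.vstack([a['img'][40:340],b['img'][40:340]]),None,fx=1,fy=1); save('m2.png',{'img':im})
E
```

```text
1.9917 [ 2.49245163e-01  2.68222125e-01 -1.90880854e-01  1.11187307e+00
  3.41970191e-04  2.48242498e-01]
2.7917
```

View pics/m2.png

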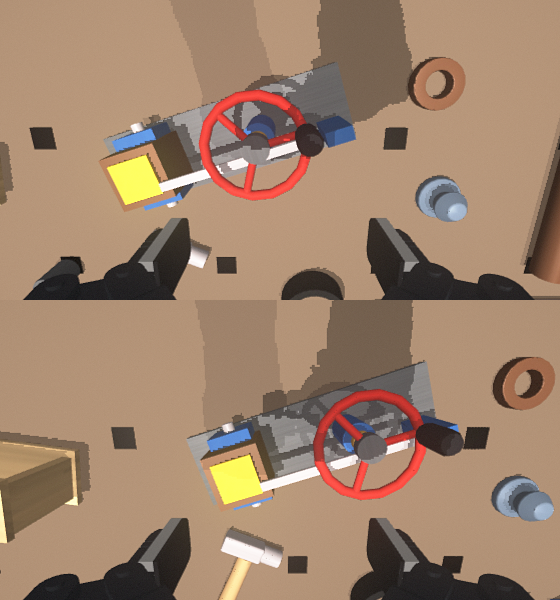

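Wrist view 1 (crop offset 40 rows) shows the cover at about (134,220) and the wheel at (256,185), with the handle at about (309,179). In view 2 they are at about (236,219), (370,183) and (440,178). I'll segment by colour and triangulate.

```bash
cat >> h.py <<'E'
def mask(f,kind):
    r,g,b=[f['img'][...,i].astype(int) for i in range(3)]
    m={'red':(r>110)&(g<70)&(b<70),'yel':(r>150)&(g>140)&(b<90)}[kind].astype(np.uint8)
    n,l,s,c=cv2.connectedComponentsWithStats(m); k=1+np.argmax(s[1:,4]); return (l==k).astype(np.uint8),c[k]
def hull(m): return cv2.convexHull(max(cv2.findContours(m,cv2.RETR_EXTERNAL,cv2.CHAIN_APPROX_NONE)[0],key=len))
E
python3 - <<'E'
from h import *
F=[pickle.load(open(n+'.pkl','rb')) for n in('w1','w2')]
F+= [viewer.grab_frame('top')]
for k,z in(('red',.12),('yel',.096)):
    rs=[]
    for f in F:
        h=hull(mask(f,k)[0]); 
        if k=='red': e=cv2.fitEllipse(h); c=e[0]
        else:
            M=cv2.moments(h); c=(M['m10']/M['m00'],M['m01']/M['m00'])
        rs.append(ray(f,*c)); print(k,np.round(c,1),atz(*rs[-1],z).round(4), cv2.boundingRect(h))
    print('tri w',tri(rs[:2]),'all',tri(rs)[0].round(4))
# predicted handle axis projected
for f in F[:2]:
  print([np.round(proj(f,np.array([.4674,.2281,z])),0) for z in(.13,.1525,.175)])
# dark handle mask near
for f,(u,v) in zip(F[:2],((309,179),(440,178))):
  s=f['img'][v-40:v+40,u-40:u+40].max(2)<48
  n,l,st,c=cv2.connectedComponentsWithStats(s.astype(np.uint8)); k=l[40,40]; print(k,st[k]+[u-40,v-40,0,0,0],c[k]+[u-40,v-40])
E
```

```text
red [256.5 181.1] [0.4779 0.1808 0.12  ] (203, 130, 103, 101)
red [366.2 174.6] [0.4719 0.1758 0.12  ] (313, 129, 110, 77)Traceback (most recent call last):
  File "<stdin>", line 8, in <module>
cv2.error: OpenCV(4.12.0) /io/opencv/modules/imgproc/src/shapedescr.cpp:361: error: (-201:Incorrect size of input array) There should be at least 5 points to fit the ellipse in function 'fitEllipseNoDirect'
```

```bash
cat >> h.py <<'E'
def mask(f,kind,win):
    x0,y0,x1,y1=win; h,s,v=cv2.split(cv2.cvtColor(f['img'],cv2.COLOR_RGB2HSV).astype(np.int32).astype(np.uint8))
    m={'red':((h<5)|(h>174))&(s>180)&(v>50),'yel':(h>22)&(h<34)&(s>170)&(v>90)}[kind].astype(np.uint8)
    o=np.zeros_like(m); o[y0:y1,x0:x1]=m[y0:y1,x0:x1]
    return cv2.morphologyEx(o,cv2.MORPH_OPEN,np.ones((2,2),np.uint8))
def hull(m): return cv2.convexHull(cv2.findNonZero(m))
E
python3 - <<'E'
from h import *
F=[pickle.load(open(n+'.pkl','rb')) for n in('w1','w2')]
F+= [viewer.grab_frame('top')]
W=[(190,120,320,250),(300,120,440,250),(195,215,250,275)]; Y=[(90,180,200,260),(190,180,300,260),(255,210,295,250)]
for k,z in(('red',.12),('yel',.096)):
    rs=[]
    for f,w in zip(F,W if k=='red' else Y):
        h=hull(mask(f,k,w))
        if k=='red': c=cv2.fitEllipse(h)[0]
        else:
            M=cv2.moments(h); c=(M['m10']/M['m00'],M['m01']/M['m00'])
        rs.append(ray(f,*c)); print(k,np.round(c,1),atz(*rs[-1],z).round(4), cv2.boundingRect(h))
    print('tri w',tri(rs[:2]),'all',tri(rs)[0].round(4))
for f in F[:2]: print([np.round(proj(f,np.array([.4674,.2281,z])),0) for z in(.13,.1525,.175)])
for f,(u,v) in zip(F[:2],((309,179),(440,178))):
  s=f['img'][v-40:v+40,u-40:u+40].max(2)<48
  n,l,st,c=cv2.connectedComponentsWithStats(s.astype(np.uint8)); k=l[40,40]; print(k,st[k]+[u-40,v-40,0,0,0],c[k]+[u-40,v-40])
E
```

```text
red [255.9 185.5] [0.4822 0.1801 0.12  ] (200, 131, 110, 110)
red [370.5 185.1] [0.4822 0.1809 0.12  ] (316, 131, 111, 110)Traceback (most recent call last):
  File "<stdin>", line 8, in <module>
  File "h.py", line 31, in hull
    def hull(m): return cv2.convexHull(cv2.findNonZero(m))
                        ~~~~~~~~~~~~~~^^^^^^^^^^^^^^^^^^^^
cv2.error: OpenCV(4.12.0) /io/opencv/modules/imgproc/src/convhull.cpp:143: error: (-215:Assertion failed) total >= 0 && (depth == CV_32F || depth == CV_32S) in function 'convexHull'
```

Run:
```python
from h import *
F=[pickle.load(open(n+'.pkl','rb')) for n in('w1','w2')]
W=[(190,120,320,250),(300,120,440,250)]; Y=[(90,180,200,260),(190,180,300,260)]
for k,z in(('red',.12),('yel',.096)):
    rs=[]
    for f,w in zip(F,W if k=='red' else Y):
        h=hull(mask(f,k,w))
        if k=='red': c=cv2.fitEllipse(h)[0]
        else:
            M=cv2.moments(h); c=(M['m10']/M['m00'],M['m01']/M['m00'])
        rs.append(ray(f,*c)); print(k,np.round(c,1),atz(*rs[-1],z).round(4), cv2.minAreaRect(h))
    print('tri w',tri(rs))
for f in F: print([np.round(proj(f,np.array([.4674,.2281,z])),0) for z in(.13,.1525,.175)])
for f,(u,v) in zip(F,((309,179),(440,178))):
  s=f['img'][v-40:v+40,u-40:u+40].max(2)<48
  n,l,st,c=cv2.connectedComponentsWithStats(s.astype(np.uint8)); k=l[40,40]; print(k,st[k]+[u-40,v-40,0,0,0],c[k]+[u-40,v-40])
```

```text
red [255.9 185.5] [0.4822 0.1801 0.12  ] ((253.6150360107422, 185.77432250976562), (108.87733459472656, 106.37261199951172), 82.50414276123047)
red [370.5 185.1] [0.4822 0.1809 0.12  ] ((369.7438659667969, 185.1951141357422), (107.44987487792969, 111.20455169677734), 83.6598129272461)
tri w (array([0.48175023, 0.18028338, 0.121849  ]), [np.float64(9.204363726904458e-06), np.float64(9.204363726969366e-06)])Traceback (most recent call last):
  File "<stdin>", line 7, in <module>
  File "h.py", line 31, in hull
    def hull(m): return cv2.convexHull(cv2.findNonZero(m))
                        ~~~~~~~~~~~~~~^^^^^^^^^^^^^^^^^^^^
cv2.error: OpenCV(4.12.0) /io/opencv/modules/imgproc/src/convhull.cpp:143: error: (-215:Assertion failed) total >= 0 && (depth == CV_32F || depth == CV_32S) in function 'convexHull'
```

```bash
sed -i "s/.astype(np.int32).astype(np.uint8))$/)/; s/(h>22)&(h<34)&(s>170)&(v>90)/(h>24)\&(h<36)\&(s>170)\&(v>90)/" h.py
python3 - <<'E'
from h import *
F=[pickle.load(open(n+'.pkl','rb')) for n in('w1','w2')]
print(F[0]['img'][220,134], cv2.cvtColor(F[0]['img'],cv2.COLOR_RGB2HSV)[220,134])
W=[(190,120,320,250),(300,120,440,250)]; Y=[(90,180,200,260),(190,180,300,260)]
rs=[]
for f,w in zip(F,Y):
    m=mask(f,'yel',w); print(m.sum())
    if not m.sum(): continue
    M=cv2.moments(hull(m)); c=(M['m10']/M['m00'],M['m01']/M['m00'])
    rs.append(ray(f,*c)); print(np.round(c,1),atz(*rs[-1],.096).round(4), cv2.minAreaRect(hull(m)))
if len(rs)==2: print('tri w',tri(rs))
for f in F: print([np.round(proj(f,np.array([.4674,.2281,z])),0) for z in(.13,.1525,.175)])
for f,(u,v) in zip(F,((309,179),(440,178))):
  s=f['img'][v-40:v+40,u-40:u+40].max(2)<48
  n,l,st,c=cv2.connectedComponentsWithStats(s.astype(np.uint8)); k=l[40,40]; print(k,st[k]+[u-40,v-40,0,0,0],c[k]+[u-40,v-40])
E
```

```text
[254 254  97] [ 30 158 254]
0
0
[array([307., 172.]), array([309., 177.]), array([312., 183.])]
[array([426., 172.]), array([439., 177.]), array([454., 183.])]
0 [ 269  139   80   80 6384] [308.50971178 178.52412281]
0 [ 400  138   80   80 6051] [439.10147083 177.77259957]
```

```bash
sed -i "s/(s>170)/(s>130)/" h.py
python3 - <<'E'
from h import *
F=[pickle.load(open(n+'.pkl','rb')) for n in('w1','w2')]
Y=[(90,180,200,260),(190,180,300,260)]
rs=[]
for f,w in zip(F,Y):
    m=mask(f,'yel',w)
    M=cv2.moments(hull(m)); c=(M['m10']/M['m00'],M['m01']/M['m00'])
    rs.append(ray(f,*c)); print(np.round(c,1),atz(*rs[-1],.096).round(4), cv2.minAreaRect(hull(m)))
p=tri(rs)[0]; print('tri w',p)
h=.5*sum(atz(*r,.096) for r in rs); w=np.array([.4822,.1805,.12]); d=(w-h)[:2]; print(np.linalg.norm(d), np.degrees(np.arctan2(d[1],d[0])), w[:2]+.05*d/np.linalg.norm(d))
# handle rays from midpoints
print(tri([ray(F[0],309,178.5),ray(F[1],440,178)]))
for z in (.175,.1525): print([atz(*ray(f,u,v),z) for f,u,v in((F[0],309,178.5),(F[1],440,178))])
E
```

```text
[136.  220.6] [0.527  0.0474 0.096 ] ((135.61537170410156, 221.076904296875), (44.92308044433594, 41.38462448120117), 67.38013458251953)
[237.1 220.4] [0.527  0.0471 0.096 ] ((236.7090606689453, 220.82872009277344), (40.351600646972656, 42.40933609008789), 72.47443389892578)
tri w [0.5273472  0.04693198 0.09504877]
0.14059183652413873 108.58357936247864 [0.46626562 0.22789299]
(array([0.46774981, 0.22748636, 0.1557546 ]), [np.float64(1.5069450067138317e-05), np.float64(1.5069450067093881e-05)])
[array([0.46373354, 0.2254873 , 0.175     ]), array([0.4637305 , 0.21700841, 0.175     ])]
[array([0.468447  , 0.22782486, 0.1525    ]), array([0.46841152, 0.22925627, 0.1525    ])]
```

Measurements agree: hole to wheel is 140.6 mm, the cover top is at 95 mm and the handle is 50 mm from the axis. I'll grip the handle and begin winding.

```bash
cat >> h.py <<'E'
C=np.array([.4822,.1805]); PH0=np.radians(108.4); ZH=.152
def wind(a,b,C=C,r=.05,v=.1,step=12,uf=None):
    for k,t in enumerate(np.linspace(a,b,int(np.ceil(abs(b-a)/step))+1)[1:]):
        p=PH0+np.radians(t)
        hit=ctrl.move_l([C[0]+r*np.cos(p),C[1]+r*np.sin(p),ZH],v,until_force=uf)
        F=np.array(read_contact_force()); rd=F[0]*np.cos(p)+F[1]*np.sin(p); tg=-F[0]*np.sin(p)+F[1]*np.cos(p)
        if k%2==1 or hit: print(round(t),'rad %.1f tan %.1f z %.1f'%(rd,tg,F[2]),hit)
        if hit or np.linalg.norm(F)>35: print('stop',t,F); return t
    return b
E
python3 - <<'E'
from h import *
h=[.4675,.228]
ctrl.move_l(h+[.23],.25); ctrl.move_l(h+[ZH],.12); print(read_contact_force())
ctrl.grab(40); print(read_clock(),read_finger_gap(),read_grasp_force(),np.round(read_contact_force(),1))
wind(0,48)
print(read_clock(),read_position())
E
```

```text
[ 0.12180003  0.50620012 -0.10241024]
5.0333 0.24582928009662938 39.11816991632804 [-0.9 -6.   6.2]
24 rad -5.6 tan 1.5 z 1.6 False
48 rad -5.4 tan 2.5 z 1.3 False
6.075 [0.43755376 0.19962454 0.15261253]
```

Run:
```python
from h import *
t=wind(48,348)
print(read_clock(),read_position(),read_finger_gap())
```

```text
72 rad -3.5 tan 2.2 z 6.2 False
96 rad -1.0 tan 0.4 z 8.0 False
120 rad 4.3 tan 1.6 z 10.2 False
144 rad 7.0 tan 1.7 z 10.8 False
168 rad 8.4 tan 1.2 z 7.5 False
192 rad 7.8 tan 1.3 z 4.8 False
216 rad 6.9 tan 1.3 z 3.0 False
240 rad 5.3 tan 1.6 z 4.3 False
264 rad 2.4 tan 1.2 z 7.1 False
288 rad -1.1 tan 1.3 z 10.1 False
312 rad -4.7 tan 1.5 z 12.5 False
336 rad -6.4 tan 1.7 z 12.0 False
12.5333 [0.47534659 0.22808965 0.15249984] 0.24210125863545337
```

Run:
```python
from h import *
for t in np.arange(350,378,2):
    p=PH0+np.radians(t); ctrl.move_l([C[0]+.05*np.cos(p),C[1]+.05*np.sin(p),ZH],.05)
    F=np.array(read_contact_force()); tg=-F[0]*np.sin(p)+F[1]*np.cos(p); print(t,round(tg,1),F.round(1))
    if abs(tg)>14: break
print(read_clock(),read_position())
```

```text
350 -0.4 [ 1.4 -6.7  9.4]
352 -0.5 [ 2.  -7.8  8.9]
354 -0.8 [ 2.5 -7.8  9.4]
356 0.4 [ 1.6 -7.9  9. ]
358 -1.8 [ 4.2 -7.7  8.9]
360 -2.8 [ 5.1 -6.7  6.1]
362 -7.7 [10.3 -5.4  1.8]
364 -12.5 [14.4 -2.1 -2.4]
366 -16.9 [19.  -1.  -7.8]
14.7833 [0.4671973  0.22607226 0.15273119]
```

The stop was felt at about 360°. I'll release, then look at the hole and rack on the way.

Run:
```python
from h import *
ctrl.let_go(); p=read_position(); ctrl.move_l([p[0],p[1],.28],.2)
V=[]
for n,y,x in(('h1',.10,.49),('h2',-.01,.49),('r1',-.18,.5),('r2',-.28,.5)):
    ctrl.move_l([x,y,.28],.3); ctrl.sleep(.15); V.append(wrist(n))
print(read_clock())
im=np.vstack([np.hstack([v['img'][80:340,0 if i==0 else 0:] for i,v in enumerate(V[:2])]),np.hstack([v['img'][80:340] for v in V[2:]])])
save('m3.png',{'img':cv2.resize(im,None,fx=.7,fy=.7,interpolation=cv2.INTER_AREA)})
```

```text
19.3167
```

View pics/m3.png

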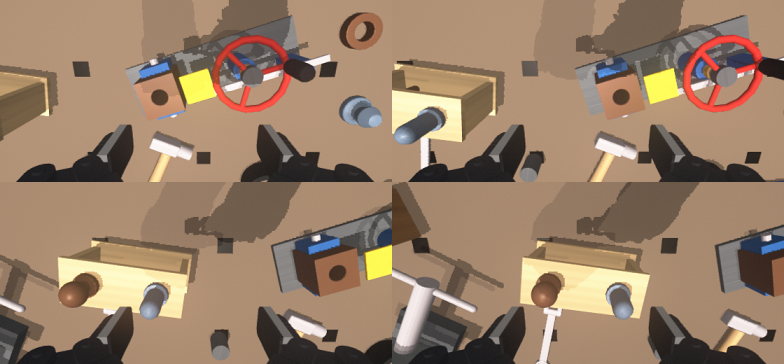

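The cover is off and the hole is visible at about (227,219) in h1 and (327,219) in h2. The finial is at about (219,190) in r1 and (325,185) in r2. I'll zoom in on these.

Run:
```python
from h import *
V={n:pickle.load(open(n+'.pkl','rb')) for n in('h1','h2','r1','r2')}
t=[]
for n,u,v in(('h1',227,219),('h2',327,219),('r1',219,240),('r2',325,240)):
    w=(48,36); c=V[n]['img'][v-36:v+36,u-48:u+48]; t.append(cv2.resize(c,None,fx=4,fy=4,interpolation=cv2.INTER_CUBIC))
save('m4.png',{'img':np.vstack([np.hstack(t[:2]),np.hstack(t[2:])])})
rs=[]
for n,u,v in(('h1',227,219),('h2',327,219)):
    g=cv2.cvtColor(V[n]['img'],cv2.COLOR_RGB2HSV)[...,2]; print('val',g[v,u],g[v,u+18],g[v,u-18])
    s=(g[v-18:v+18,u-18:u+18]<(int(g[v,u])+int(g[v,u-18]))/2).astype(np.uint8)
    nn,l,st,c=cv2.connectedComponentsWithStats(s); k=l[18,18]; e=cv2.fitEllipse(hull((l==k).astype(np.uint8)))
    q=np.array(e[0])+[u-18,v-18]; rs.append(ray(V[n],*q)); print(n,q,e[1],atz(*rs[-1],.09))
print(tri(rs))
```

```text
val 80 216 211
h1 [227.74094009 218.77786064] (22.603864669799805, 24.768409729003906) [0.52637413 0.04625503 0.09      ]
val 81 186 197
h2 [327.00509644 218.18591309] (22.28352928161621, 24.340967178344727) [0.52639536 0.04607881 0.09      ]
(array([0.52656312, 0.04616528, 0.08949253]), [np.float64(9.658076619162437e-06), np.float64(9.65807661920729e-06)])
```

View pics/m4.png

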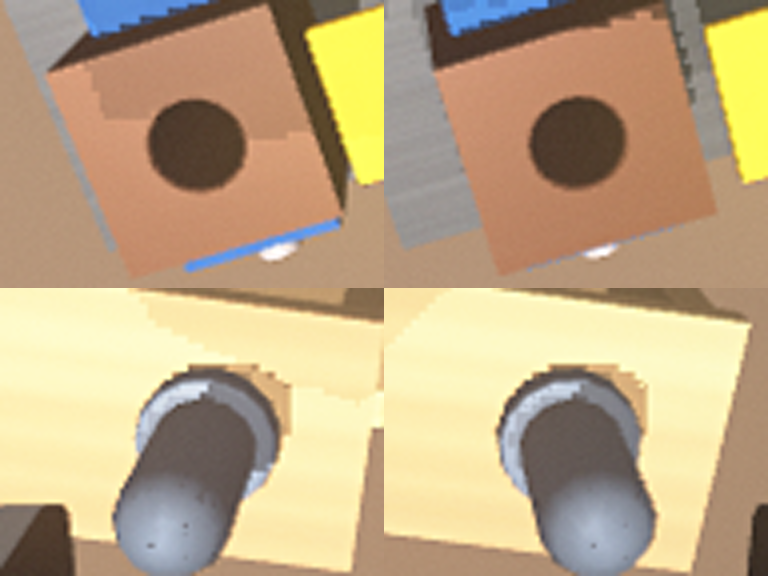

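Zoom: the hole is clean at the fitted pixels. The collar centre is at about (222.9,241) in r1 and (323.2,241) in r2, and the dome centre at about (213,262) and (330,262).

Run:
```python
from h import *
V={n:pickle.load(open(n+'.pkl','rb')) for n in('r1','r2')}
for a,b,z in(((222.9,241),(323.2,241),.128),((213,262),(330,262),.17)):
    rs=[ray(V['r1'],*a),ray(V['r2'],*b)]; print(tri(rs),[atz(*r,z).round(4) for r in rs])
# silhouettes predicted
def circ(p,r,n=48): return [p+np.array([r*np.cos(t),r*np.sin(t),0]) for t in np.linspace(0,2*np.pi,n)]
for n,u,v in(('r1',219,240),('r2',325,240)):
  for p in([.5475,-.2325],):
    for z,r in((.13,.018),(.17,.013)):
        q=np.array([proj(V[n],x) for x in circ(np.array(p+[z]),r)]); q=(q-[u-48,v-36])*4
        print(n,p,z,q.min(0).round(),q.max(0).round())
```

```text
(array([ 0.54828992, -0.23254462,  0.12573234]), [np.float64(6.621311849861986e-05), np.float64(6.621311849881407e-05)]) [array([ 0.5474, -0.2321,  0.128 ]), array([ 0.5472, -0.2329,  0.128 ])]
(array([ 0.548073  , -0.23315024,  0.17093774]), [np.float64(6.190278916881381e-05), np.float64(6.190278916872008e-05)]) [array([ 0.5486, -0.2334,  0.17  ]), array([ 0.5485, -0.233 ,  0.17  ])]
r1 [0.5475, -0.2325] 0.13 [132.  84.] [277. 218.]
r1 [0.5475, -0.2325] 0.17 [111. 172.] [232. 281.]
r2 [0.5475, -0.2325] 0.13 [115.  84.] [261. 218.]
r2 [0.5475, -0.2325] 0.17 [154. 173.] [275. 282.]
```

Run:
```python
from h import *
f=[.548,-.2328]
ctrl.move_l(f+[.24],.25); ctrl.move_l(f+[.151],.1); print(np.round(read_contact_force(),1))
ctrl.grab(80); ctrl.sleep(.3); print(read_finger_gap()*85,np.round(read_contact_force(),1),read_position())
ctrl.move_l(f+[.165],.05); print(np.round(read_contact_force(),1))
ctrl.move_l(f+[.315],.15); print(np.round(read_contact_force(),1),read_finger_gap()*85)
ctrl.move_l([.5264,.0462,.315],.2); ctrl.sleep(.3)
w=wrist('i1'); s=viewer.grab_frame('scene'); save('i1s.png',s); print(read_position(),read_clock())
a=w['img']; b=cv2.resize(s['img'][60:260,190:390],(420,420),interpolation=cv2.INTER_CUBIC)
save('m5.png',{'img':np.hstack([a[:,100:480],b])})
```

```text
[ 0.2 -0.2 -0.4]
24.603705485427223 [-0.5 -1.3  5.6] [ 0.54820156 -0.23321902  0.15148703]
[-0.5 -0.3 -3.4]
[-0.1  0.2 -3.4] 24.322678846921054
[0.52643379 0.04590621 0.31498884] 25.25
```

View pics/m5.png

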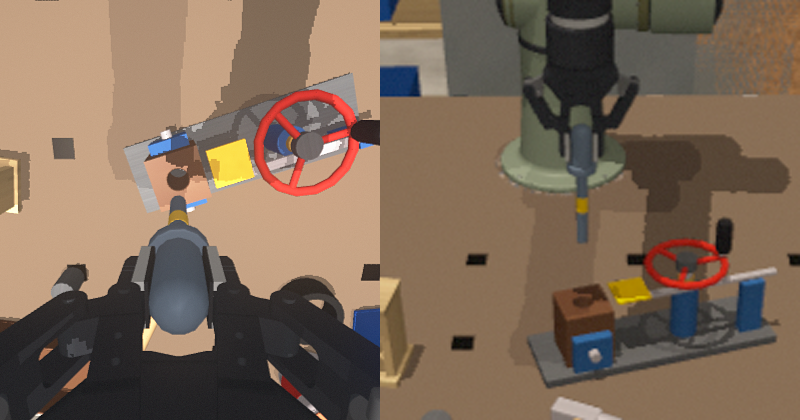

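The finial is held, pointing down over the open hole, with the tip at about (278,197) in the wrist image. I'll compare the stem outline with a no-offset prediction.

```bash
cat >> h.py <<'E'
def circ(c,r,n=60): return np.array([np.array(c)+[r*np.cos(t),r*np.sin(t),0] for t in np.linspace(0,2*np.pi,n)])
def overlay(f,u,v,hw,hh,k,rings):
    c=cv2.resize(f['img'][v-hh:v+hh,u-hw:u+hw],None,fx=k,fy=k,interpolation=cv2.INTER_CUBIC).copy()
    for ctr,r,col in rings:
        q=np.array([proj(f,x) for x in circ(ctr,r)]); q=((q-[u-hw,v-hh]+.5)*k).round().astype(np.int32)
        cv2.polylines(c,[q],True,col,1)
    return c
E
python3 - <<'E'
from h import *
w=pickle.load(open('i1.pkl','rb')); s=viewer.grab_frame('scene'); p=read_position()
tz=p[2]-.1315; H=[.5264,.0462]
rg=[((p[0],p[1],tz+z),.007,c) for z,c in((0,(255,0,0)),(.045,(0,255,0)),(.065,(0,255,0)))]
rg+=[((p[0],p[1],tz+.1),.018,(255,0,255)),((*H,.09),.013,(0,255,255))]
a=overlay(w,278,205,40,60,5,rg); 
u,v=map(int,proj(s,np.array([p[0],p[1],tz+.05]))); print(u,v)
b=overlay(s,u,v+10,40,60,5,rg)
save('m6.png',{'img':np.hstack([a,b])[:600]})
E
```

```text
285 157
```

View pics/m6.png

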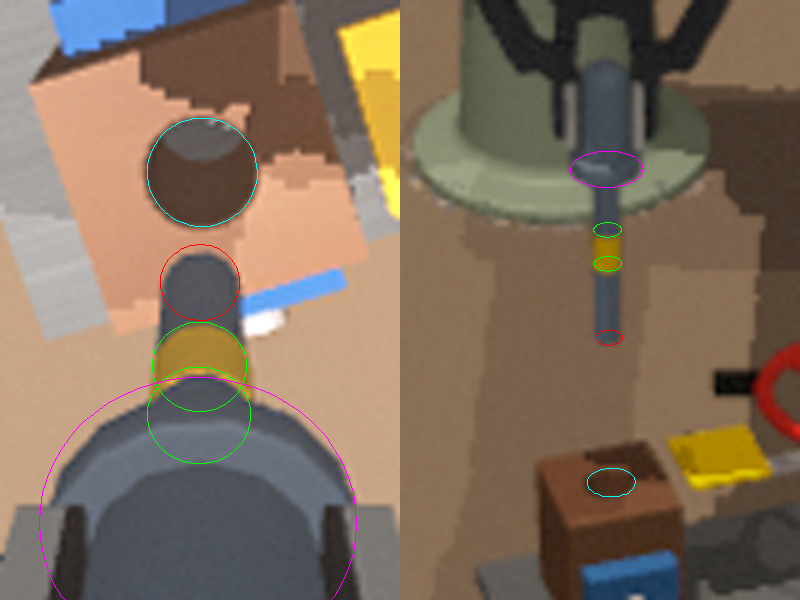

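The overlay shows the stem upright and laterally centred, with the height agreeing in the scene view. It sits about 1.6 mm towards +x compared with the prediction. I'll quantify this from the intensity profile.

Run:
```python
from h import *
from scipy.optimize import least_squares
w=pickle.load(open('i1.pkl','rb')); p=np.array(read_position()); tz=p[2]-.1315
I=w['img'].astype(float); c=I[:,276:281].mean(1)
print([(r,*c[r].astype(int)) for r in range(190,228)])
for r in (203,206,210,222): print(r,[(u,*I[r,u].astype(int)) for u in list(range(265,275))+list(range(282,293))])
for dx in(0,.0015,.003):
    print(dx,[[round(np.array([proj(w,x) for x in circ((p[0]+dx,p[1],tz+z),r)])[:,1].min(),2)] for z,r in((0,.007),(.045,.007),(.065,.007),(.1,.018))])
```

```text
[(190, np.int64(138), np.int64(98), np.int64(75)), (191, np.int64(201), np.int64(146), np.int64(115)), (192, np.int64(208), np.int64(151), np.int64(120)), (193, np.int64(206), np.int64(150), np.int64(119)), (194, np.int64(204), np.int64(148), np.int64(118)), (195, np.int64(164), np.int64(127), np.int64(109)), (196, np.int64(78), np.int64(82), np.int64(89)), (197, np.int64(84), np.int64(85), np.int64(91)), (198, np.int64(86), np.int64(86), np.int64(92)), (199, np.int64(85), np.int64(85), np.int64(91)), (200, np.int64(86), np.int64(86), np.int64(92)), (201, np.int64(86), np.int64(86), np.int64(91)), (202, np.int64(85), np.int64(87), np.int64(92)), (203, np.int64(85), np.int64(86), np.int64(92)), (204, np.int64(85), np.int64(86), np.int64(92)), (205, np.int64(84), np.int64(85), np.int64(91)), (206, np.int64(85), np.int64(85), np.int64(92)), (207, np.int64(85), np.int64(85), np.int64(92)), (208, np.int64(82), np.int64(84), np.int64(92)), (209, np.int64(95), np.int64(90), np.int64(89)), (210, np.int64(150), np.int64(120), np.int64(59)), (211, np.int64(173), np.int64(132), np.int64(53)), (
[... 4664 characters left out ...]
4(90)), (285, np.int64(163), np.int64(135), np.int64(73)), (286, np.int64(195), np.int64(151), np.int64(55)), (287, np.int64(164), np.int64(126), np.int64(52)), (288, np.int64(170), np.int64(137), np.int64(88)), (289, np.int64(201), np.int64(167), np.int64(139)), (290, np.int64(200), np.int64(166), np.int64(136)), (291, np.int64(200), np.int64(166), np.int64(136)), (292, np.int64(200), np.int64(164), np.int64(134))]
0 [[np.float64(193.33)], [np.float64(208.83)], [np.float64(217.83)], [np.float64(219.98)]]
0.0015 [[np.float64(194.98)], [np.float64(210.77)], [np.float64(219.93)], [np.float64(222.55)]]
0.003 [[np.float64(196.63)], [np.float64(212.71)], [np.float64(222.03)], [np.float64(225.1)]]
```

Run:
```python
from h import *
H=[.5264,.0462]; t=[.5251,.0462]
ctrl.move_l(t+[.315],.05); ctrl.move_l(t+[.2285],.1); ctrl.sleep(.3)
w1=wrist('j1'); p1=np.array(read_position())
hit=ctrl.move_l(t+[.200],.03,until_force=4); ctrl.sleep(.3)
w2=wrist('j2'); p2=np.array(read_position()); s=viewer.grab_frame('scene')
print(hit,p1,p2,np.round(read_contact_force(),1),read_clock())
def rg(p): return [((p[0]+.0013,p[1],p[2]-.1315),.007,(255,0,0)),((*H,.09),.013,(0,255,255))]
u,v=map(int,proj(w2,np.array(H+[.09]))); print(u,v)
a=overlay(w1,u,v,33,38,6,rg(p1)); b=overlay(w2,u,v,33,38,6,rg(p2)[1:])
u,v=map(int,proj(s,np.array(H+[.1]))); c=overlay(s,u,v,33,38,6,rg(p2)[1:])
save('m7.png',{'img':cv2.resize(np.hstack([a,b,c])[:, :], (800,int(456*800/1188)))})
```

```text
False [0.52524966 0.04619462 0.22879544] [0.52516093 0.0461796  0.20007698] [-0.7 -0.  -4.1] 28.4167
277 209
```

View pics/m7.png

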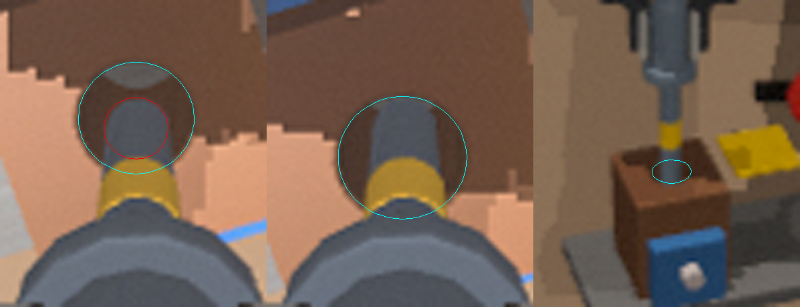

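The stem is entering the hole with even side gaps, and the rim prediction lies on the real rim. No contact is felt, since the wrist reads only the finial's weight. I'll lower it to depth.

Run:
```python
from h import *
H=[.5264,.0462]; t=[.5251,.0462]
hit=ctrl.move_l(t+[.1665],.03,until_force=4); ctrl.sleep(.8)
w=wrist('k1'); p=np.array(read_position()); s=viewer.grab_frame('scene'); q=viewer.grab_frame('top')
print(hit,p,read_eef_rot(),np.round(read_contact_force(),1),np.round(read_wrist_torque(),2),read_finger_gap()*85,read_clock())
tz=p[2]-.1315
rh=((*H,.09),.013,(0,255,255)); e=lambda z,r,c:((p[0]+.0013,p[1],tz+z),r,c)
u,v=map(int,proj(w,np.array(H+[.09]))); a=overlay(w,u,v,33,45,8,[rh])
u,v=map(int,proj(s,np.array(H+[.1]))); c=overlay(s,u,v,33,45,8,[e(.065,.007,(255,0,0)),rh])
save('m8.png',{'img':cv2.resize(np.hstack([a,c]),(800,545))})
```

```text
False [0.52509396 0.04619386 0.16649236] [-2.03970424e-05 -3.14155588e+00 -5.59781969e-05] [ 0.3 -0.9 -3.8] [-0.02  0.    0.  ] 24.359837483166924 30.6333
```

View pics/m8.png

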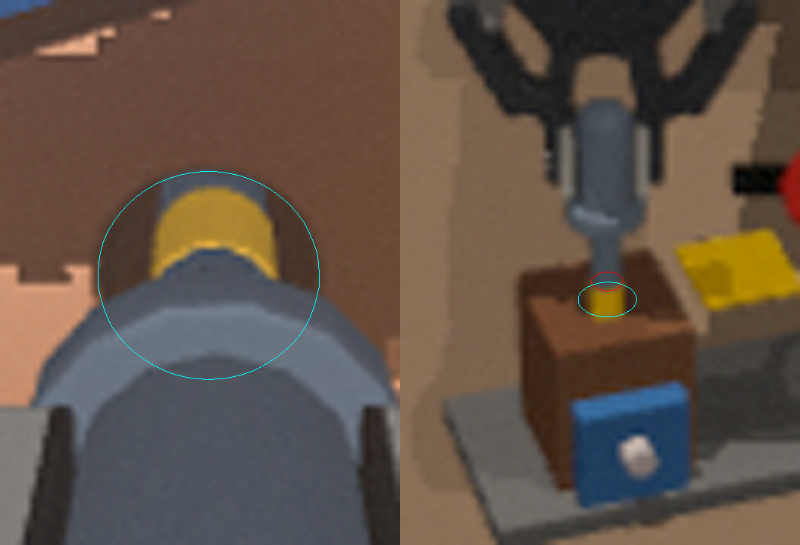

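The stem stands in the hole with its band straddling the rim. The gaps are even to within about 0.6 mm of the 6 mm nominal, and there is no contact load. I'm handing it in.

```bash
python3 -c "
from h import *
print(np.abs(read_joint_velocities()).max()); print(ctrl.sign_off())"
```

```text
0.0022107417857623888
the job is handed in; nothing more can be done
None
```

I wound the handwheel anticlockwise to its stop, which uncovered the hole, and handed in with the finial held upright and still in it. The yellow band is at the rim, the side gaps are even to within about 0.6 mm, and no contact with the post was felt. The camera could not see the gap along x directly, so I estimate it at about 0.5 mm of even.

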